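# Index the photometer's vial wheel by feel and load the sample vial

## Task

Load the sample vial from the rack into the bench photometer. The vial wheel under the cover has been left between two stops: turn the knob slowly until you feel it drop into a click stop, let go of it there, then lower the vial upright through the port until it stands on the bottom of the slot. Do not force the glass, do not let go of the vial at the port before it stands on the bottom, and leave the other things where they are.

Things in the scene. Friction and masses are not known exactly. Their poses are not given: they have to be found in the camera images.
- photometer: Bench photometer, a low white box 176 x 136 x 62 mm with a grey cover, fixed to the bench. Origin at the centre of its underside; x runs from its front (readout, two keys) to its back, z up. Under the cover a wheel with four vial slots, 90 degrees apart, turns on the knob's shaft, either way, without end stops; a vial can enter only when a slot stands under the port.
- knob (a point): Centre of the top face of the round, fluted black knob without pointer (35 mm diameter, 27 mm high; grip its upper 20 mm), 94 mm above the bench, 15 mm behind the photometer's origin. It turns the wheel about the vertical; this point itself does not turn. Click stops come every 90 degrees; the next one is 12 to 78 degrees away either way, and nothing outside shows where.
- shaft (a point): Point on the knob's axis at the wheel, 42 mm above the bench. Feel: a spring ball makes the stops, each with a slot right under the port. Between stops the moving wheel drags evenly, about 0.05 N m; from 5 degrees before a stop the torque falls away and the wheel pulls ahead, up to 0.1 N m; just past it, it resists with 0.15 to 0.25 N m, then slips out. Let go within 3 degrees, it centres itself.
- port (a point): Centre of the mouth of the loading port: a round black collar with a flared mouth (31 mm across at the top, 22 mm bore from 6 mm below it) on the photometer's cover, in front of the knob. The point is at the collar's top, 72 mm above the bench, 45 mm from the knob's axis; z up along the bore. A vial that is home stands out of the collar by 22 mm.
- slot_floor (a point): Point on the port's axis at the floor of the slots, 42 mm above the bench, where the underside of a vial that is home stands. Slots are 12 mm deep and 22 mm wide: a vial whose underside stops at the wheel's top face, 54 mm above the bench, stands between slots and is not home.
- vial: Glass sample vial with a screw cap, 19 mm diameter, 52 mm tall, about 16 g, upright in a hole of the rack. Origin at the centre of its underside, z along its axis to the cap. It stands 30 mm out of the rack.
- vial_rack: White plastic rack block 100 x 68 x 28 mm with six holes, fixed to the bench. Origin at the centre of its underside. Holes are 22 mm wide and 22 mm deep; the vial is in the hole at x = -32, y = +16 mm.
- beaker: Bystander: small beaker, 45 mm wide, 55 mm high; origin at the centre of its underside.
- petri: Bystander: petri dish, 64 mm wide, 14 mm high; origin at the centre of its underside.
- forceps: Bystander: steel forceps 119 mm long, 9 mm high, lying flat; origin at the centre of the underside.
- objective: Bystander: black spare objective, 42 mm wide, 31 mm high; origin at the centre of its underside.
- dropper: Bystander: dropper bottle, 35 mm wide, 98 mm high; origin at the centre of its underside.
- cover_slips: Bystander: small carton 48 x 48 x 18 mm; origin at the centre of its underside.
Not all that is in view belongs to the job. Of the things like the vial, leave any that is purple; of the rest the smaller one is meant.

How it is judged (in metres and radians):
At the end, for the whole second after the job is handed in: The vial stands at rest on the floor of a wheel slot inside the port: its underside less than 45 mm above the bench (42 is the floor), within 4 mm of the port's axis, less than 7 degrees off upright (z of vial in the frame of photometer below 0.045 m and horizontal distance between vial and port below 0.004 m and angle between vial's own z axis and vertical below 0.12 rad and linear speed of vial below 0.01 m/s); the robot touches nothing.
It fails at once if the vial is pressed against the photometer with more than 20 N (contact force between vial and photometer above 20 N).
It fails at once if the vial is let go at the port before it stands on the slot floor (horizontal distance between vial and port below 0.02 m and z of vial in the frame of photometer above 0.047 m and contact force between vial and the fingers below 0.05 N).
It fails at once if another thing is shifted by more than 30 mm or knocked over (distance of any of beaker, petri, forceps, objective, dropper, cover_slips from where it was at the start of the episode above 0.03 m or angle between any of beaker, dropper's own z axis and vertical above 0.6 rad).
It also fails if it takes over 67 s, if anything falls off the work surface, if the arm or the gripper's body presses on something with over 40 N, if the wrist force passes 120 N, or if a joint passes its speed limit or range.

## Robot

A 6-joint arm with a two-finger parallel gripper is mounted at the origin on a cart in front of the work surface, level with it; the furniture and walls round the work are solid. World frame = base frame: x ahead of the robot, y to its left, z up, the work surface at z = 0. Lengths are in m, angles in degrees, forces in N, time in s.
With the tool pointing down it reaches from about 0.35 to 0.875 m from the base axis. Payload 4.2 kg.
Tool frame: the origin (TCP) lies between the finger pads; the fingertips stand 19 mm ahead of it and the grasp point (between the pads) is the TCP; z points along the fingers, y is the line along which they close (so a half turn about z gives the same grasp; the last joint's range is limited). The gripper opens to 87 mm and grips with 3 to 60 N. Pads are 19 mm wide; open, the fingers measure 117 mm over their backs; the gripper's body (75 mm by 190 mm) begins 51 mm behind the grasp point.
Start: joints at [-48.495, 22.042, 0.453, 0, -68.411, -14.817], TCP at [0.281, -0.558, 0.216] pointing down, gripper open.
Joint ranges: [-179.83, 179.83], [-69.29, 118.12], [-61.27, 80.66], [-181.25, 117.63], [-171.15, -9.14], [-177.46, 177.46]. Speed limits (degrees/s): [159.86, 159.86, 180, 180, 180, 180].

## Interface

Orientations are given as a 3x3 rotation matrix whose columns are the frame's x, y, z axes.
In Python, from station import r gives the robot as it stands.
- The arm moves only by the tool drive_tool, never from a script. Its argument "steps" is one flat list of numbers, 7 for each row, row after row: the turn, a rotation vector about the tool's x, y, z in rad, then the shift along the tool's x, y, z in m, then the opening, from 0 (shut) to 1 (fully open). A call has 1 to 10 rows; each row shifts and turns the commanded pose from where the row before left it, along the tool's axes as they then stand; what a row does not reach is not made up. A row lasts 1/12 s, in which the tool goes at most 41.7 mm and 7.16 degrees, less where a joint would pass 70% of its speed; a pose out of reach is approached as far as the arm can. A call is refused whole if a number of a shift passes 0.0417 or a number of a turn 0.125, either way. A call with a gripper value outside its range is refused whole. The fingers move at their own pace and stop on an object; the grip force is fixed at half the most. Time passes only in rows, so rows that do not move let the fingers close. It gives the time, the measured TCP pose, the force, the opening and the grip force at its end, in the units of the state.
- r.sense(): the state, without advancing time (a new reading comes with each control period).
- r.capture(name): name is "side" or "top" or "wrist"; returns the picture (400x640x3 uint8, blue, green, red); there is no depth.
- r.camera_params(name): a dict with "camera_matrix" (3x3 intrinsics, pixels), "extrinsics" (4x4, takes a point from world to camera coordinates). Camera axes: x right, y down, z forward; pixel columns grow to the right and rows downward; lengths in m; the calibration is good to about 2 mm. The wrist camera is an equidistant fisheye: a pixel r from the principal point sees the ray r / f radians off the axis. A picture is of the moment at which its call begins: read the wrist's pose just before it. camera_params takes no time and is no camera call; for the wrist camera it gives the pose at the moment of the call.
- r.finish_job(): hands the job in; it is judged then, once.
The state is a dict: "time_s": time; "joints": joint angles; "joint_velocities": joint speeds; "effort": joint torques, N m; "tcp_pos": TCP position; "ee_rot": TCP orientation; "wrist_force": force on the tool from outside, world axes, zero at the start; "moment": the same for the moment, N m; "gripper_width": opening from 0.0 (shut) to 1.0 (fully open); "gripper_force": force on a finger pad.
Only numpy, scipy, OpenCV 4.12 (cv2) and the standard library are available. Lean on these libraries where they do the work, as an engineer would, in place of code of your own. Each camera call takes 0.05 s, during which the arm holds its last target. There are 200 camera calls.

## Working session

There is one attempt and no reset: what is moved stays moved. The work goes in short steps, Python scripts to look and compute and a tool call to move; the robot and the scene stay as the last step left them, time stands still between calls to the robot, and variables do not carry over. Pictures are saved under pics/ and viewed, at most 10 in all, crops included, and the job is handed in when it is done.

Besides the shell and the picture viewer there is one more tool, called after ">>>" in YAML: its name, and indented under it one key for each argument. drive_tool: Moves the arm, as the interface text tells. Its arguments: {"type":"object","properties":{"steps":{"type":"array"}},"required":["steps"]}

```bash
mkdir -p pics; ls; python3 - <<'E'
from station import r
import cv2,numpy as np
s=r.sense();print({k:np.round(v,3).tolist() for k,v in s.items()})
a=r.capture("side");b=r.capture("top")
cv2.imwrite("pics/side0.png",a);cv2.imwrite("pics/top0.png",b)
for n in("side","top"):
    p=r.camera_params(n);print(n,np.round(p["camera_matrix"],2).tolist(),np.round(p["extrinsics"],4).tolist())
E
```

```text
pics
{'time_s': 0.0, 'joints': [-48.496, 22.09, 0.381, -0.029, -68.411, -14.816], 'joint_velocities': [-0.096, -0.017, 0.017, 0.107, 0.048, -0.03], 'effort': [0.001, -39.067, 18.741, 4.22, 0.011, -0.0], 'tcp_pos': [0.28, -0.558, 0.215], 'ee_rot': [[-0.894, -0.449, -0.001], [-0.449, 0.894, 0.002], [0.0, 0.002, -1.0]], 'wrist_force': [-0.722, -0.594, -0.323], 'moment': [-0.04, -0.005, -0.023], 'gripper_force': 0.0, 'gripper_width': 1.0}
side [[419.67, 0.0, 315.97], [0.0, 419.67, 199.42], [0.0, 0.0, 1.0]] [[0.5506, -0.8348, 0.0004, -0.6185], [-0.4517, -0.2983, -0.8408, 0.2133], [0.702, 0.4628, -0.5413, 0.8333], [0.0, 0.0, 0.0, 1.0]]
top [[505.99, 0.0, 319.06], [0.0, 505.99, 193.94], [0.0, 0.0, 1.0]] [[0.0131, -0.9999, 0.0001, -0.3565], [-0.9904, -0.013, -0.1377, 0.5485], [0.1377, 0.0017, -0.9905, 1.2175], [0.0, 0.0, 0.0, 1.0]]
```

View pics/side0.png

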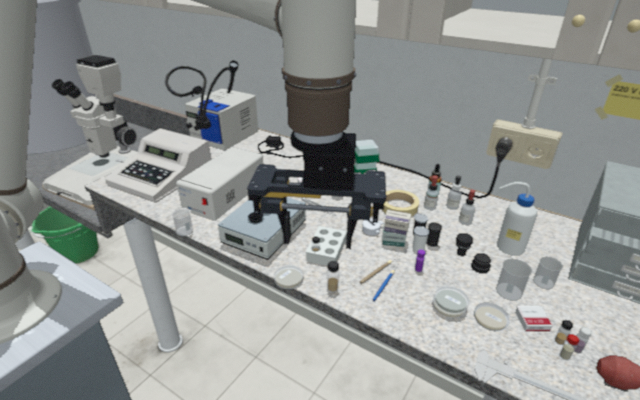

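View pics/top0.png

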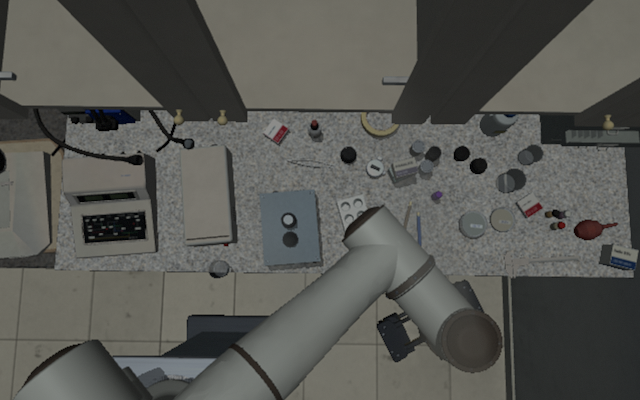

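The side view shows the photometer at (262,227), the rack at (328,244) with a dark-capped vial near (317,242), a larger brown vial at (333,278) and a purple one at (420,261). The top view shows the knob at (288,219) and the port at (291,240), and the arm hides half the rack. Candidates: (317,242), (333,278) and purple (420,261). Leaving out purple, the smaller one is the vial in the rack. One enlarged crop to confirm.

```bash
python3 - <<'E'
import cv2,numpy as np
a=cv2.imread("pics/side0.png");b=cv2.imread("pics/top0.png")
A=cv2.resize(a[195:305,215:375],(800,550),interpolation=cv2.INTER_CUBIC)[:,:]
B=cv2.resize(b[180:280,250:390],None,fx=4,fy=4,interpolation=cv2.INTER_CUBIC)
A=cv2.resize(A,None,fx=.5,fy=.5) if 0 else A
cv2.imwrite("pics/cropA.png",A)
cv2.imwrite("pics/cropB.png",cv2.convertScaleAbs(B,alpha=1.6))
E
```

```text
(no output)
```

View pics/cropA.png

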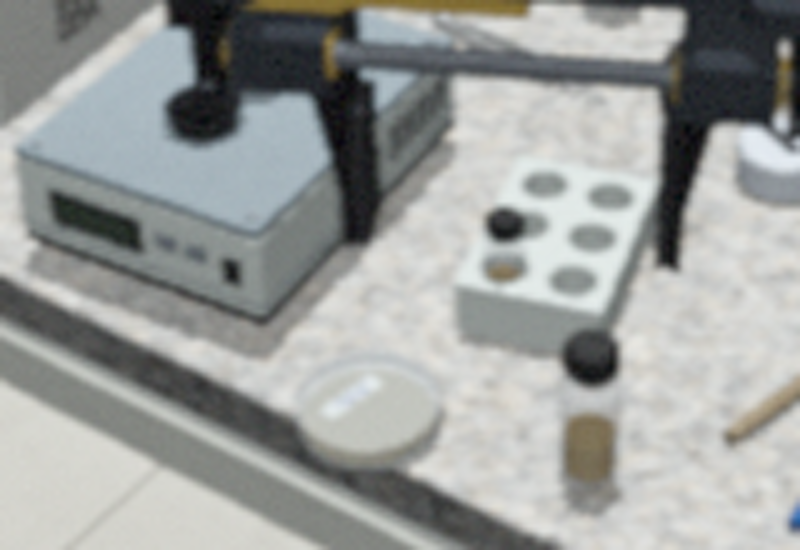

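View pics/cropB.png

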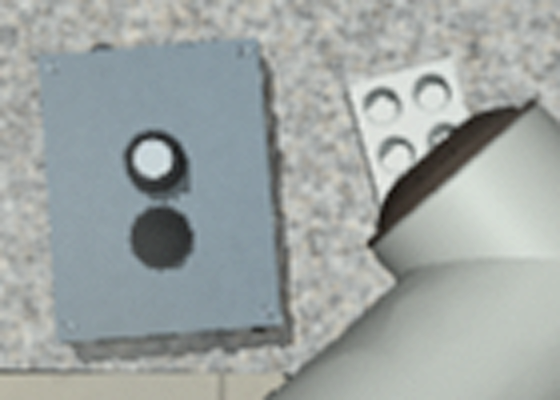

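The crops confirm it: the clear amber vial with a black cap stands in the rack's front-left hole (side about (316,239)). The larger one stands loose on the bench. In the top image the knob is at about (288,219.5) and the collar at (290.5,239.5).

```bash
cat > h.py <<'E'
import numpy as np,cv2
from station import r
def ray(n,uv):
    p=r.camera_params(n);K=p["camera_matrix"];E=np.array(p["extrinsics"])
    d=np.linalg.inv(K)@[uv[0],uv[1],1]
    if n=="wrist":
        k=np.array([d[0],d[1]]);t=np.hypot(*k);d=np.array([*(k/t*np.sin(t)),np.cos(t)])
    R=E[:3,:3];return -R.T@E[:3,3],R.T@d
def plane(n,uv,z):
    o,d=ray(n,uv);return o+d*(z-o[2])/d[2]
E
python3 - <<'E'
from h import *
b=cv2.imread("pics/top0.png")
hsv=cv2.cvtColor(b,cv2.COLOR_BGR2HSV)
m=((hsv[...,0]>95)&(hsv[...,0]<118)&(hsv[...,1]>40)&(hsv[...,2]>60)).astype(np.uint8)
m[:, :250]=0;m[:,330:]=0;m[:180]=0;m[275:]=0
c=max(cv2.findContours(m,0,2)[0],key=cv2.contourArea);rc=cv2.minAreaRect(c);print(rc)
print("body",[plane("top",p,.062).round(4).tolist() for p in cv2.boxPoints(rc)],plane("top",rc[0],.062))
g=b.max(2)
d=((g<75)).astype(np.uint8);d[:, :270]=0;d[:,310:]=0;d[:205]=0;d[255:]=0
for c in cv2.findContours(d,0,2)[0]:
    if cv2.contourArea(c)>30: print(cv2.minEnclosingCircle(c),cv2.boundingRect(c))
print("knob",plane("top",(288.2,219.5),.094));print("port",plane("top",(290.5,239.5),.072))
for p in[(345,206),(358,203.25),(349.25,219)]:print("hole",plane("top",p,.028))
print("vial cap",plane("side",(316,239.5),.053))
E
```

```text
((308.5, 219.5), (13.0, 21.0), 0.0)
body [[0.4615, -0.3094, 0.062], [0.5124, -0.3085, 0.062], [0.5128, -0.34, 0.062], [0.462, -0.3407, 0.062]] [ 0.48711495 -0.32466867  0.062     ]
((290.257568359375, 238.98484802246094), 8.019390106201172) (283, 231, 15, 17)
((289.5, 220.5), 9.192488670349121) (281, 213, 16, 17)
knob [ 0.48368567 -0.27761146  0.094     ]
port [ 0.43788968 -0.28275208  0.072     ]
hole [ 0.52502261 -0.41436621  0.028     ]
hole [ 0.53235149 -0.44675423  0.028     ]
hole [ 0.49266502 -0.42511875  0.028     ]
vial cap [ 0.46421663 -0.43473902  0.053     ]
```

>>> drive_tool:
  steps: [0,0,0,-0.0308,0.016,0,1,0,0,0,-0.0308,0.016,0,1,0,0,0,-0.0308,0.016,0,1,0,0,0,-0.0308,0.016,0,1,0,0,0,-0.0308,0.016,0,1,0,0,0,-0.0308,0.016,0,1,0,0,0,-0.0308,0.016,0,1,0,0,0,-0.0308,0.016,0,1,0,0,0,-0.0308,0.016,0,1,0,0,0,-0.0308,0.016,0,1]

```text
time_s: 0.93
tcp_pos: [0.4845, -0.2754, 0.2158]
ee_rot: [[-0.893, -0.449, -0.001], [-0.449, 0.893, 0.0], [0.0, 0.001, -1.0]]
wrist_force: [0.2, -0.0, -0.4]
gripper_width: 0.999
gripper_force: 0.0
```

>>> drive_tool:
  steps: [0,0,0,0,0,0,1,0,0,0,0,0,0,1,0,0,0,0,0,0,1]

```text
time_s: 1.18
tcp_pos: [0.4838, -0.2769, 0.2157]
ee_rot: [[-0.893, -0.45, -0.001], [-0.45, 0.893, 0.0], [0.001, 0.001, -1.0]]
wrist_force: [0.3, 0.3, 0.1]
gripper_width: 0.996
gripper_force: 0.0
```

```bash
python3 - <<'E'
from h import *
s=r.sense();print(s["tcp_pos"],s["ee_rot"],s["joints"],s["moment"],s["wrist_force"])
p=r.camera_params("wrist");np.savez("w1.npz",K=p["camera_matrix"],E=p["extrinsics"]);print(p)
w=r.capture("wrist");cv2.imwrite("pics/w1.png",w)
t=r.capture("top");cv2.imwrite("pics/top1.png",t)
E
```

```text
[ 0.48377192 -0.27687839  0.21573309] [[-8.93232506e-01 -4.49593771e-01 -1.06342721e-03]
 [-4.49594322e-01  8.93232798e-01  3.39295917e-04]
 [ 7.97342730e-04  7.81180977e-04 -9.99999377e-01]] [-1.31271659e+01  1.55221193e+01 -9.18253015e+00 -5.60460740e-03
 -6.53591035e+01 -5.01528442e+01] [0.01396161 0.00095325 0.01337266] [0.28242552 0.25127321 0.11662971]
{'camera_matrix': array([[309.70691629,   0.        , 315.4764598 ],
       [  0.        , 309.70691629, 195.6288876 ],
       [  0.        ,   0.        ,   1.        ]]), 'extrinsics': array([[-4.50173617e-01,  8.92940792e-01,  6.75718534e-04,
         4.64848471e-01],
       [ 8.50350193e-01,  4.28470519e-01,  3.05479237e-01,
        -3.29217983e-01],
       [ 2.72485346e-01,  1.38093290e-01, -9.52198498e-01,
         2.98343582e-01],
       [ 0.00000000e+00,  0.00000000e+00,  0.00000000e+00,
         1.00000000e+00]])}
```

View pics/w1.png

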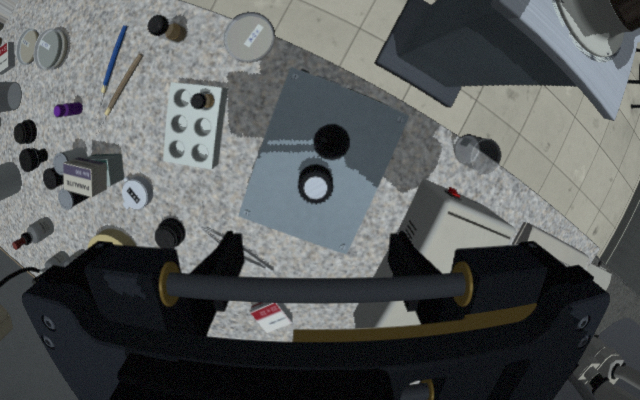

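The wrist view shows the knob top at (317,186), the port at (331,141) and the vial cap at (200,100) in its rack corner hole. I'll measure all three from here.

```bash
python3 - <<'E'
from h import *
w=cv2.imread("pics/w1.png");g=cv2.cvtColor(w,6)
def blob(m,x0,x1,y0,y1):
    k=np.zeros_like(m,np.uint8);k[y0:y1,x0:x1]=m[y0:y1,x0:x1]
    c=max(cv2.findContours(k,0,2)[0],key=cv2.contourArea);return cv2.minEnclosingCircle(c),cv2.boundingRect(c)
kc=blob(g>130,300,335,172,205);pt=blob(g<45,308,358,120,161);vc=blob(g<60,188,212,88,112)
print(kc,pt,vc)
print("knob",plane("wrist",kc[0][0],.094),"port",plane("wrist",pt[0][0],.072),"vial",plane("wrist",vc[0][0],.056))
for h in[(183,97),(180,123),(202,127),(177,149),(198,153)]:print("hole",plane("wrist",h,.028))
E
```

```text
(((315.1842041015625, 187.5), 11.25175952911377), (304, 177, 23, 22)) (((331.43939208984375, 141.5), 18.128114700317383), (314, 124, 36, 35)) (((198.5, 100.5), 7.905794143676758), (191, 93, 16, 16))
knob [ 0.48335963 -0.27796129  0.094     ] port [ 0.43821149 -0.28218107  0.072     ] vial [ 0.46129931 -0.43185498  0.056     ]
hole [ 0.46975039 -0.46261392  0.028     ]
hole [ 0.50057925 -0.45371089  0.028     ]
hole [ 0.4934154  -0.42463295  0.028     ]
hole [ 0.5323942 -0.4454766  0.028    ]
hole [ 0.52509999 -0.4172637   0.028     ]
```

>>> drive_tool:
  steps: [0,0,0,0.0007,-0.0008,0.017,0.6,0,0,0,0,0,0.017,0.6,0,0,0,0,0,0.017,0.6,0,0,0,0,0,0.017,0.6,0,0,0,0,0,0.017,0.6,0,0,0,0,0,0.017,0.6,0,0,0,0,0,0.012,0.6,0,0,0,0,0,0.005,0.6,0,0,0,0,0,0,0.6,0,0,0,0,0,0,0.6]

```text
time_s: 2.12
tcp_pos: [0.4837, -0.2789, 0.0975]
ee_rot: [[-0.894, -0.448, 0.0], [-0.448, 0.894, -0.0], [-0.0, -0.001, -1.0]]
wrist_force: [-1.0, 0.4, -0.1]
gripper_width: 0.607
gripper_force: 0.0
```

```bash
python3 - <<'E'
from h import *
s=r.sense();print(s["tcp_pos"],s["moment"],s["wrist_force"],s["gripper_width"])
E
```

```text
[ 0.48373039 -0.27891729  0.09753164] [ 0.00404423 -0.02846695  0.00410897] [-0.97888527  0.35555812 -0.06690839] 0.6071728174282578
```

>>> drive_tool:
  steps: [0,0,0,0,0.0008,0,0.35,0,0,0,0,0,0,0.2,0,0,0,0,0,0,0.2,0,0,0,0,0,0,0.2,0,0,0,0,0,0,0.2,0,0,0,0,0,0,0.2]

```text
time_s: 2.62
tcp_pos: [0.4835, -0.2774, 0.0974]
ee_rot: [[-0.893, -0.449, 0.0], [-0.449, 0.893, -0.0], [-0.0, -0.0, -1.0]]
wrist_force: [0.6, 0.6, -0.1]
gripper_width: 0.253
gripper_force: 0.0
```

```bash
cat > s.py <<'E'
from h import *
s=r.sense();R=s["ee_rot"];print(s["time_s"].__round__(2),np.round(s["tcp_pos"],4),"yaw %.1f"%np.degrees(np.arctan2(R[1][0],R[0][0])),"M",np.round(s["moment"],3),"F",np.round(s["wrist_force"],1),"g %.3f %.1f"%(s["gripper_width"],s["gripper_force"]),"j6 %.1f"%s["joints"][5])
E
python3 s.py
```

```text
2.62 [ 0.4835 -0.2774  0.0974] yaw -153.3 M [0.044 0.017 0.034] F [ 0.6  0.6 -0.1] g 0.253 0.0 j6 -50.1
```

>>> drive_tool:
  steps: [0,0,0,0,0,0,0.2,0,0,0,0,0,0,0.2]

```text
time_s: 2.78
tcp_pos: [0.4835, -0.2774, 0.0972]
ee_rot: [[-0.893, -0.449, 0.0], [-0.449, 0.893, -0.0], [-0.0, -0.0, -1.0]]
wrist_force: [0.5, 0.2, 0.3]
gripper_width: 0.211
gripper_force: 0.0
```

```bash
python3 s.py; python3 - <<'E'
from h import *
cv2.imwrite("pics/w2.png",r.capture("wrist"))
E
```

```text
2.78 [ 0.4835 -0.2774  0.0972] yaw -153.3 M [-0.05   0.026  0.002] F [0.5 0.2 0.3] g 0.211 0.0 j6 -50.1
```

View pics/w2.png

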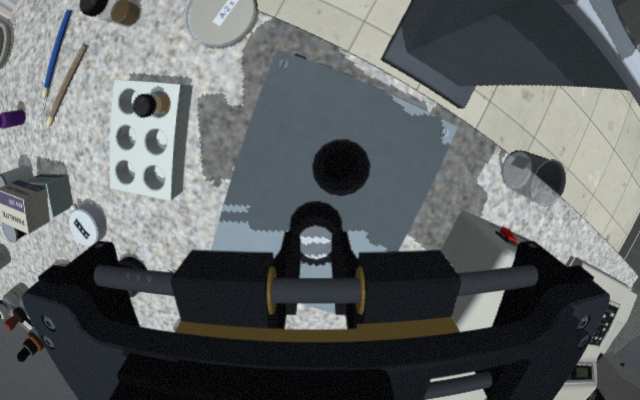

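The fingers stand on either side of the knob, at about (290,235) and (343,235), and are not yet pressing. I'll close fully.

>>> drive_tool:
  steps: [0,0,0,0,0,0,0,0,0,0,0,0,0,0,0,0,0,0,0,0,0,0,0,0,0,0,0,0]

```text
time_s: 3.17
tcp_pos: [0.4834, -0.2774, 0.0971]
ee_rot: [[-0.893, -0.449, -0.0], [-0.449, 0.893, 0.0], [0.0, 0.0, -1.0]]
wrist_force: [-0.1, 0.4, 0.2]
gripper_width: 0.029
gripper_force: 0.0
```

```bash
python3 s.py
```

```text
3.17 [ 0.4834 -0.2774  0.0971] yaw -153.3 M [ 0.021 -0.013  0.015] F [-0.1  0.4  0.2] g 0.029 0.0 j6 -50.1
```

```bash
python3 - <<'E'
from h import *
def proj(P,n="wrist"):
    p=r.camera_params(n);E=np.array(p["extrinsics"]);K=p["camera_matrix"];c=E[:3,:3]@P+E[:3,3]
    if n!="wrist": q=K@c;return (q/q[2])[:2].round(1)
    t=np.arctan2(np.hypot(c[0],c[1]),c[2]);d=c[:2]/np.hypot(c[0],c[1]);return (K[0,0]*t*d+K[:2,2]).round(1)
s=r.sense();P=s["tcp_pos"]
print("tcp",proj(P),"tip",proj(P-[0,0,.019]),"knobtop",proj(np.array([.4835,-.2778,.094])),"kbase",proj(np.array([.4835,-.2778,.067])))
print("side: tcp",proj(P,"side"))
w=r.capture("wrist");t=r.capture("side")
A=cv2.resize(w[140:300,220:420],(600,480),interpolation=2)
cv2.imwrite("pics/w3.png",A)
cv2.imwrite("pics/s3.png",t)
E
```

```text
tcp [315.4 244.1] tip [315.4 231.2] knobtop [314.8 241.7] kbase [314.9 224.5]
side: tcp [264.9 197.7]
```

View pics/w3.png

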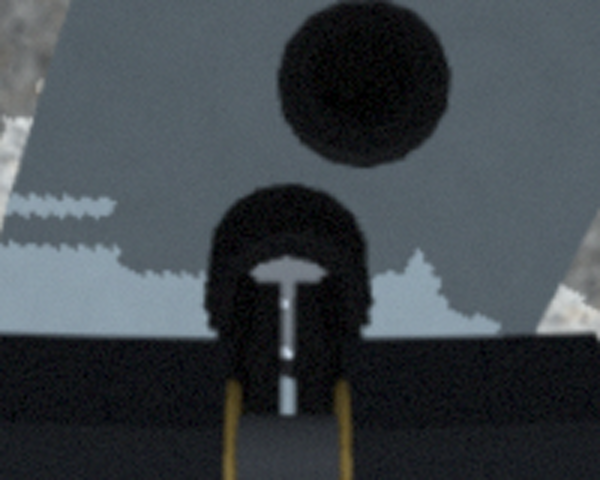

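The fingers closed with the tips apparently above the knob, whose white disc (316,229) still shows beyond them. I'll check the tip depth against the stated geometry.

```bash
python3 - <<'E'
from h import *
d=np.load("w1.npz");E=d["E"];K=d["K"]
T=np.array([.48377,-.27688,.21573]);y=np.array([-.4496,.8932,0]);x=np.array([-.8932,-.4496,0])
def proj(P,E=E):
    c=E[:3,:3]@P+E[:3,3];t=np.arctan2(np.hypot(c[0],c[1]),c[2]);q=c[:2]/np.hypot(c[0],c[1]);return (K[0,0]*t*q+K[:2,2]).round(1).tolist()
for z in(-.02,0,.019,.03):
    print(z,[proj(T+[0,0,-z]+sx*.0095*x+sy*.0435*y) for sx in(-1,1) for sy in(-1,1)])
k=np.array([.4835,-.2778,.094]);print("knob rim",proj(k+.0175*y),proj(k-.0175*y),"half-size z",proj(k+.0175*x),proj(k-.0175*x))
p=np.array([.4382,-.2823,.072]);print("port rim",proj(p+.0155*y),proj(p-.0155*y))
w=cv2.imread("pics/w1.png",0)
m=(w<60).astype(np.uint8);m[:, :285]=0;m[:,365:]=0;m[:115]=0;m[215:]=0
for c in cv2.findContours(m,0,2)[0]:
    if cv2.contourArea(c)>40:print(cv2.boundingRect(c))
print(w[186,290:345].tolist()); print(w[228:245,225:245].tolist()[::4])
E
python3 s.py
```

```text
-0.02 [[239.6, 273.3], [391.2, 273.3], [236.1, 243.9], [394.8, 244.0]]
0 [[246.4, 256.6], [384.4, 256.7], [243.7, 229.2], [387.2, 229.3]]
0.019 [[251.9, 243.3], [378.9, 243.3], [249.7, 217.6], [381.1, 217.7]]
0.03 [[254.7, 236.5], [376.0, 236.5], [252.8, 211.7], [378.0, 211.8]]
knob rim [332.6, 187.1] [296.7, 187.0] half-size z [314.6, 169.6] [314.7, 204.0]
port rim [346.1, 140.9] [315.5, 140.7]
(298, 164, 35, 40)
(314, 124, 36, 36)
[131, 130, 130, 131, 129, 132, 126, 99, 45, 20, 33, 26, 33, 70, 120, 174, 180, 178, 178, 179, 182, 181, 183, 184, 183, 181, 179, 177, 180, 178, 179, 185, 183, 186, 181, 184, 169, 93, 38, 33, 31, 27, 38, 82, 117, 129, 132, 131, 133, 135, 132, 134, 132, 133, 134]
[[155, 157, 164, 159, 160, 159, 151, 151, 154, 153, 144, 140, 141, 144, 145, 141, 137, 135, 141, 149], [125, 79, 33, 8, 2, 1, 8, 56, 129, 152, 139, 128, 127, 129, 125, 125, 141, 147, 143, 144], [15, 5, 10, 2, 6, 7, 1, 9, 15, 6, 6, 16, 10, 3, 6, 17, 56, 100, 134, 152], [0, 4, 8, 11, 1, 9, 0, 11, 12, 8, 1, 9, 5, 5, 11, 11, 39, 100, 155, 150], [3, 0, 15, 8, 7, 9, 3, 12, 10, 17, 3, 14, 13, 1, 7, 6, 21, 88, 160, 163]]
3.27 [ 0.4834 -0.2774  0.0971] yaw -153.3 M [ 0.001  0.029 -0.044] F [-0.2  0.4 -0.3] g 0.010 0.0 j6 -50.1
```

```bash
python3 - <<'E'
import cv2
w=cv2.imread("pics/w1.png");t=cv2.imread("pics/s3.png")
a=cv2.resize(w[165:285,220:420],(800,480),interpolation=2)
b=cv2.resize(t[160:270,200:320],(480,440),interpolation=2)
cv2.imwrite("pics/s3c.png",cv2.convertScaleAbs(b,alpha=1.5))
E
```

```text
(no output)
```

View pics/s3c.png

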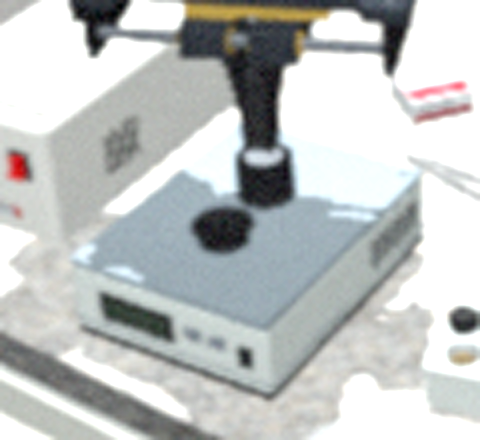

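The fingertips rest just above the knob top (crop about (262,155)), so the real tips are near the reported TCP, not 19 mm ahead. I'll reopen, go 18 mm lower and grip.

>>> drive_tool:
  steps: [0,0,0,0,-0.0003,0,0.65,0,0,0,0,0,0,0.65,0,0,0,0,0,0,0.65,0,0,0,0,0,0,0.65,0,0,0,0,0,0,0.65,0,0,0,0,0,0,0.65,0,0,0,0,0,0,0.65,0,0,0,0,0,0,0.65]

```text
time_s: 3.93
tcp_pos: [0.4835, -0.2777, 0.0972]
ee_rot: [[-0.893, -0.449, -0.0], [-0.449, 0.893, 0.0], [0.0, 0.0, -1.0]]
wrist_force: [0.7, 0.5, -0.1]
gripper_width: 0.534
gripper_force: 0.0
```

>>> drive_tool:
  steps: [0,0,0,0,0,0.005,0.65,0,0,0,0,0,0.005,0.65,0,0,0,0,0,0.005,0.65,0,0,0,0,0,0.003,0.65,0,0,0,0,0,0,0.65]

```text
time_s: 4.35
tcp_pos: [0.4828, -0.2774, 0.0779]
ee_rot: [[-0.894, -0.449, -0.002], [-0.449, 0.894, 0.001], [0.002, 0.002, -1.0]]
wrist_force: [-0.5, 0.3, 0.2]
gripper_width: 0.642
gripper_force: 0.0
```

>>> drive_tool:
  steps: [0,0,0,0,0,0,0.2,0,0,0,0,0,0,0.2,0,0,0,0,0,0,0.2,0,0,0,0,0,0,0.2,0,0,0,0,0,0,0.2,0,0,0,0,0,0,0.2,0,0,0,0,0,0,0.2]

```text
time_s: 4.93
tcp_pos: [0.4835, -0.2774, 0.0793]
ee_rot: [[-0.894, -0.449, -0.0], [-0.449, 0.894, 0.0], [-0.0, 0.0, -1.0]]
wrist_force: [-0.8, 1.4, 1.8]
gripper_width: 0.389
gripper_force: 30.0
```

```bash
python3 s.py
```

```text
4.93 [ 0.4835 -0.2774  0.0793] yaw -153.3 M [ 0.74   0.154 -0.046] F [-0.8  1.4  1.8] g 0.389 30.0 j6 -50.1
```

>>> drive_tool:
  steps: [0,0,0.0175,0,0,0,0.2,0,0,0.0175,0,0,0,0.2,0,0,0.0175,0,0,0,0.2]

```text
time_s: 5.18
tcp_pos: [0.4835, -0.2774, 0.0793]
ee_rot: [[-0.916, -0.4, -0.0], [-0.4, 0.916, 0.0], [0.0, 0.0, -1.0]]
wrist_force: [-1.5, 3.7, 4.2]
gripper_width: 0.387
gripper_force: 30.0
```

```bash
python3 s.py
```

```text
5.18 [ 0.4835 -0.2774  0.0793] yaw -156.4 M [1.269 0.256 0.087] F [-1.5  3.7  4.2] g 0.387 30.0 j6 -53.2
```

>>> drive_tool:
  steps: [0,0,0.0175,0,0,0,0.2,0,0,0.0175,0,0,0,0.2,0,0,0.0175,0,0,0,0.2]

```text
time_s: 5.43
tcp_pos: [0.4835, -0.2774, 0.0793]
ee_rot: [[-0.936, -0.351, -0.0], [-0.351, 0.936, 0.0], [0.0, 0.0, -1.0]]
wrist_force: [-1.4, 5.7, 4.7]
gripper_width: 0.39
gripper_force: 30.0
```

```bash
python3 s.py
```

```text
5.43 [ 0.4835 -0.2774  0.0793] yaw -159.4 M [1.621 0.384 0.036] F [-1.4  5.7  4.7] g 0.390 30.0 j6 -56.2
```

>>> drive_tool:
  steps: [0,0,0.0175,0,0,0,0.2,0,0,0.0175,0,0,0,0.2,0,0,0.0175,0,0,0,0.2]

```text
time_s: 5.68
tcp_pos: [0.4835, -0.2774, 0.0793]
ee_rot: [[-0.953, -0.302, -0.0], [-0.302, 0.953, 0.0], [0.0, 0.0, -1.0]]
wrist_force: [-1.6, 5.7, 5.3]
gripper_width: 0.39
gripper_force: 30.0
```

```bash
python3 s.py
```

```text
5.68 [ 0.4835 -0.2774  0.0793] yaw -162.4 M [1.598 0.434 0.045] F [-1.6  5.7  5.3] g 0.390 30.0 j6 -59.2
```

>>> drive_tool:
  steps: [0,0,0.0175,0,0,0,0.2,0,0,0.0175,0,0,0,0.2,0,0,0.0175,0,0,0,0.2]

```text
time_s: 5.93
tcp_pos: [0.4834, -0.2773, 0.0793]
ee_rot: [[-0.968, -0.251, -0.0], [-0.251, 0.968, 0.0], [0.0, 0.001, -1.0]]
wrist_force: [-1.4, 4.2, 4.4]
gripper_width: 0.39
gripper_force: 30.0
```

```bash
python3 s.py
```

```text
5.93 [ 0.4834 -0.2773  0.0793] yaw -165.4 M [1.632 0.364 0.028] F [-1.4  4.2  4.4] g 0.390 30.0 j6 -62.2
```

>>> drive_tool:
  steps: [0,0,0.0175,0,0,0,0.2,0,0,0.0175,0,0,0,0.2,0,0,0.0175,0,0,0,0.2]

```text
time_s: 6.18
tcp_pos: [0.4835, -0.2773, 0.0793]
ee_rot: [[-0.98, -0.2, -0.0], [-0.2, 0.98, 0.0], [0.0, 0.0, -1.0]]
wrist_force: [-0.5, 5.4, 5.1]
gripper_width: 0.389
gripper_force: 30.0
```

```bash
python3 s.py
```

```text
6.18 [ 0.4835 -0.2773  0.0793] yaw -168.4 M [1.631 0.383 0.07 ] F [-0.5  5.4  5.1] g 0.389 30.0 j6 -65.2
```

>>> drive_tool:
  steps: [0,0,0.0175,0,0,0,0.2,0,0,0.0175,0,0,0,0.2,0,0,0.0175,0,0,0,0.2]

```text
time_s: 6.43
tcp_pos: [0.4834, -0.2773, 0.0793]
ee_rot: [[-0.989, -0.148, -0.0], [-0.148, 0.989, 0.0], [0.0, 0.001, -1.0]]
wrist_force: [-0.9, 6.3, 5.5]
gripper_width: 0.391
gripper_force: 30.0
```

```bash
python3 s.py
```

```text
6.43 [ 0.4834 -0.2773  0.0793] yaw -171.5 M [1.68  0.368 0.043] F [-0.9  6.3  5.5] g 0.391 30.0 j6 -68.2
```

>>> drive_tool:
  steps: [0,0,0.0175,0,0,0,0.2,0,0,0.0175,0,0,0,0.2,0,0,0.0175,0,0,0,0.2]

```text
time_s: 6.68
tcp_pos: [0.4835, -0.2773, 0.0793]
ee_rot: [[-0.995, -0.096, -0.0], [-0.096, 0.995, 0.001], [0.0, 0.001, -1.0]]
wrist_force: [-1.0, 5.8, 5.3]
gripper_width: 0.389
gripper_force: 30.0
```

```bash
python3 s.py
```

```text
6.68 [ 0.4835 -0.2773  0.0793] yaw -174.5 M [1.728 0.353 0.079] F [-1.   5.8  5.3] g 0.389 30.0 j6 -71.3
```

>>> drive_tool:
  steps: [0,0,0.0175,0,0,0,0.2,0,0,0.0175,0,0,0,0.2,0,0,0.0175,0,0,0,0.2]

```text
time_s: 6.93
tcp_pos: [0.4835, -0.2772, 0.0793]
ee_rot: [[-0.999, -0.044, -0.0], [-0.044, 0.999, 0.001], [0.0, 0.001, -1.0]]
wrist_force: [-2.1, 5.7, 5.7]
gripper_width: 0.389
gripper_force: 30.0
```

```bash
python3 s.py
```

```text
6.93 [ 0.4835 -0.2772  0.0793] yaw -177.5 M [1.801 0.37  0.081] F [-2.1  5.7  5.7] g 0.389 30.0 j6 -74.3
```

>>> drive_tool:
  steps: [0,0,0.0175,0,0,0,0.2,0,0,0.0175,0,0,0,0.2,0,0,0.0175,0,0,0,0.2]

```text
time_s: 7.18
tcp_pos: [0.4835, -0.2772, 0.0793]
ee_rot: [[-1.0, 0.008, -0.0], [0.008, 1.0, 0.001], [0.0, 0.001, -1.0]]
wrist_force: [-0.7, 6.0, 4.7]
gripper_width: 0.388
gripper_force: 30.0
```

```bash
python3 s.py
```

```text
7.18 [ 0.4835 -0.2772  0.0793] yaw 179.5 M [1.81  0.316 0.05 ] F [-0.7  6.   4.7] g 0.388 30.0 j6 -77.3
```

>>> drive_tool:
  steps: [0,0,0.0175,0,0,0,0.2,0,0,0.0175,0,0,0,0.2,0,0,0.0175,0,0,0,0.2]

```text
time_s: 7.43
tcp_pos: [0.4834, -0.2772, 0.0793]
ee_rot: [[-0.998, 0.061, -0.0], [0.061, 0.998, 0.001], [0.0, 0.001, -1.0]]
wrist_force: [-1.1, 5.7, 4.8]
gripper_width: 0.39
gripper_force: 30.0
```

```bash
python3 s.py
```

```text
7.43 [ 0.4834 -0.2772  0.0793] yaw 176.5 M [1.848 0.389 0.017] F [-1.1  5.7  4.8] g 0.390 30.0 j6 -80.3
```

>>> drive_tool:
  steps: [0,0,0.0175,0,0,0,0.2,0,0,0.0175,0,0,0,0.2,0,0,0.0175,0,0,0,0.2]

```text
time_s: 7.68
tcp_pos: [0.4835, -0.2771, 0.0793]
ee_rot: [[-0.994, 0.113, -0.0], [0.113, 0.994, 0.001], [0.0, 0.001, -1.0]]
wrist_force: [-0.7, 7.0, 5.0]
gripper_width: 0.387
gripper_force: 30.0
```

```bash
python3 s.py
```

```text
7.68 [ 0.4835 -0.2771  0.0793] yaw 173.5 M [1.833 0.274 0.037] F [-0.7  7.   5. ] g 0.387 30.0 j6 -83.3
```

>>> drive_tool:
  steps: [0,0,0.0175,0,0,0,0.2,0,0,0.0175,0,0,0,0.2,0,0,0.0175,0,0,0,0.2]

```text
time_s: 7.93
tcp_pos: [0.4835, -0.2771, 0.0793]
ee_rot: [[-0.986, 0.165, -0.0], [0.165, 0.986, 0.001], [0.0, 0.001, -1.0]]
wrist_force: [-1.5, 5.9, 5.7]
gripper_width: 0.388
gripper_force: 30.0
```

```bash
python3 s.py
```

```text
7.93 [ 0.4835 -0.2771  0.0793] yaw 170.5 M [1.923 0.379 0.084] F [-1.5  5.9  5.7] g 0.388 30.0 j6 -86.3
```

>>> drive_tool:
  steps: [0,0,0.0175,0,0,0,0.2,0,0,0.0175,0,0,0,0.2,0,0,0.0175,0,0,0,0.2]

```text
time_s: 8.18
tcp_pos: [0.4835, -0.2771, 0.0793]
ee_rot: [[-0.976, 0.217, -0.0], [0.217, 0.976, 0.001], [0.0, 0.001, -1.0]]
wrist_force: [-0.6, 6.9, 5.1]
gripper_width: 0.389
gripper_force: 30.0
```

```bash
python3 s.py
```

```text
8.18 [ 0.4835 -0.2771  0.0793] yaw 167.5 M [1.87  0.259 0.038] F [-0.6  6.9  5.1] g 0.389 30.0 j6 -89.3
```

>>> drive_tool:
  steps: [0,0,0.0175,0,0,0,0.2,0,0,0.0175,0,0,0,0.2,0,0,0.0175,0,0,0,0.2]

```text
time_s: 8.43
tcp_pos: [0.4835, -0.277, 0.0793]
ee_rot: [[-0.964, 0.268, -0.0], [0.268, 0.964, 0.001], [0.0, 0.001, -1.0]]
wrist_force: [-1.3, 7.0, 4.6]
gripper_width: 0.389
gripper_force: 30.0
```

```bash
python3 s.py
```

```text
8.43 [ 0.4835 -0.277   0.0793] yaw 164.5 M [1.895 0.286 0.064] F [-1.3  7.   4.6] g 0.389 30.0 j6 -92.3
```

>>> drive_tool:
  steps: [0,0,0.0175,0,0,0,0.2,0,0,0.0175,0,0,0,0.2,0,0,0.0175,0,0,0,0.2]

```text
time_s: 8.68
tcp_pos: [0.4835, -0.2771, 0.0793]
ee_rot: [[-0.948, 0.318, -0.0], [0.318, 0.948, 0.001], [0.0, 0.001, -1.0]]
wrist_force: [-1.5, 6.3, 6.2]
gripper_width: 0.387
gripper_force: 30.0
```

```bash
python3 s.py
```

```text
8.68 [ 0.4835 -0.2771  0.0793] yaw 161.5 M [2.017 0.32  0.021] F [-1.5  6.3  6.2] g 0.387 30.0 j6 -95.3
```

>>> drive_tool:
  steps: [0,0,0.0175,0,0,0,0.2,0,0,0.0175,0,0,0,0.2,0,0,0.0175,0,0,0,0.2]

```text
time_s: 8.93
tcp_pos: [0.4835, -0.277, 0.0793]
ee_rot: [[-0.93, 0.367, -0.0], [0.367, 0.93, 0.001], [0.0, 0.001, -1.0]]
wrist_force: [-1.3, 7.9, 5.3]
gripper_width: 0.388
gripper_force: 30.0
```

```bash
python3 s.py
```

```text
8.93 [ 0.4835 -0.277   0.0793] yaw 158.4 M [ 2.033  0.322 -0.019] F [-1.3  7.9  5.3] g 0.388 30.0 j6 -98.3
```

>>> drive_tool:
  steps: [0,0,0.0175,0,0,0,0.2,0,0,0.0175,0,0,0,0.2,0,0,0.0175,0,0,0,0.2]

```text
time_s: 9.18
tcp_pos: [0.4835, -0.277, 0.0793]
ee_rot: [[-0.909, 0.416, 0.0], [0.416, 0.909, 0.001], [0.0, 0.001, -1.0]]
wrist_force: [-1.8, 7.5, 5.4]
gripper_width: 0.384
gripper_force: 30.0
```

```bash
python3 s.py
```

```text
9.18 [ 0.4835 -0.277   0.0793] yaw 155.4 M [ 2.003  0.272 -0.038] F [-1.8  7.5  5.4] g 0.384 30.0 j6 -101.4
```

>>> drive_tool:
  steps: [0,0,0.0175,0,0,0,0.2,0,0,0.0175,0,0,0,0.2,0,0,0.0175,0,0,0,0.2]

```text
time_s: 9.43
tcp_pos: [0.4835, -0.2769, 0.0793]
ee_rot: [[-0.887, 0.462, -0.0], [0.462, 0.887, 0.001], [0.001, 0.001, -1.0]]
wrist_force: [-1.9, 7.4, 6.0]
gripper_width: 0.388
gripper_force: 30.0
```

```bash
python3 s.py
```

```text
9.43 [ 0.4835 -0.2769  0.0793] yaw 152.5 M [2.257 0.271 0.276] F [-1.9  7.4  6. ] g 0.388 30.0 j6 -104.3
```

>>> drive_tool:
  steps: [0,0,0.0175,0,0,0,0.2,0,0,0.0175,0,0,0,0.2,0,0,0.0175,0,0,0,0.2]

```text
time_s: 9.68
tcp_pos: [0.4835, -0.2769, 0.0793]
ee_rot: [[-0.861, 0.508, -0.0], [0.508, 0.861, 0.001], [0.001, 0.001, -1.0]]
wrist_force: [-1.4, 6.4, 6.1]
gripper_width: 0.384
gripper_force: 30.0
```

```bash
python3 s.py
```

```text
9.68 [ 0.4835 -0.2769  0.0793] yaw 149.5 M [2.115 0.31  0.139] F [-1.4  6.4  6.1] g 0.384 30.0 j6 -107.3
```

Click stop found at about yaw 154°: the torque fell from 159°, went negative at 155.4°, then jumped to +0.28 at 152.5°. I'll turn back about 4.5°.

>>> drive_tool:
  steps: [0,0,-0.0175,0,0,0,0.2,0,0,-0.0175,0,0,0,0.2,0,0,0,0,0,0,0.2]

```text
time_s: 9.93
tcp_pos: [0.4835, -0.2769, 0.0793]
ee_rot: [[-0.879, 0.477, -0.0], [0.477, 0.879, 0.001], [0.001, 0.001, -1.0]]
wrist_force: [-0.9, 7.4, 4.7]
gripper_width: 0.386
gripper_force: 30.0
```

```bash
python3 s.py
```

```text
9.93 [ 0.4835 -0.2769  0.0793] yaw 151.5 M [2.116 0.317 0.063] F [-0.9  7.4  4.7] g 0.386 30.0 j6 -105.3
```

>>> drive_tool:
  steps: [0,0,-0.0175,0,0,0,0.2,0,0,0,0,0,0,0.2]

```text
time_s: 10.1
tcp_pos: [0.4835, -0.2769, 0.0793]
ee_rot: [[-0.887, 0.461, -0.0], [0.461, 0.887, 0.001], [0.001, 0.001, -1.0]]
wrist_force: [-0.7, 6.4, 5.1]
gripper_width: 0.392
gripper_force: 30.0
```

```bash
python3 s.py
```

```text
10.1 [ 0.4835 -0.2769  0.0793] yaw 152.5 M [2.152 0.235 0.196] F [-0.7  6.4  5.1] g 0.392 30.0 j6 -104.2
```

>>> drive_tool:
  steps: [0,0,-0.0175,0,0,0,0.2,0,0,0,0,0,0,0.2]

```text
time_s: 10.27
tcp_pos: [0.4836, -0.277, 0.0793]
ee_rot: [[-0.895, 0.446, -0.0], [0.446, 0.895, 0.001], [0.0, 0.001, -1.0]]
wrist_force: [-1.2, 7.0, 5.9]
gripper_width: 0.39
gripper_force: 30.0
```

```bash
python3 s.py
```

```text
10.27 [ 0.4836 -0.277   0.0793] yaw 153.5 M [2.117 0.227 0.05 ] F [-1.2  7.   5.9] g 0.390 30.0 j6 -103.3
```

>>> drive_tool:
  steps: [0,0,-0.006,0,0,0,0.2,0,0,0,0,0,0,0.7,0,0,0,0,0,0,0.7,0,0,0,0,0,0,0.7,0,0,0,0,0,0,0.7,0,0,0,0,0,0,0.7,0,0,0,0,0,0,0.7]

```text
time_s: 10.85
tcp_pos: [0.4835, -0.2779, 0.079]
ee_rot: [[-0.898, 0.44, -0.0], [0.44, 0.898, -0.0], [0.0, -0.0, -1.0]]
wrist_force: [-0.3, 0.6, 0.1]
gripper_width: 0.683
gripper_force: 0.0
```

>>> drive_tool:
  steps: [0,0,0,0,0,-0.02,0.7,0,0,0,0,0,-0.03,0.7,0,0,-0.095,0,0,-0.03,0.7,0,0,-0.095,0,0,0,0.7,0,0,-0.095,0,0,0,0.7,0,0,-0.095,0,0,0,0.7,0,0,-0.095,0,0,0,0.7,0,0,-0.085,0,0,0,0.7,0,0,0,0,0,0,0.7]

```text
time_s: 11.6
tcp_pos: [0.4835, -0.2778, 0.1591]
ee_rot: [[-0.994, -0.105, 0.0], [-0.105, 0.994, -0.0], [-0.0, -0.0, -1.0]]
wrist_force: [-0.4, 0.1, 0.4]
gripper_width: 0.701
gripper_force: 0.0
```

```bash
python3 s.py; python3 -c "
from h import *
s=r.sense();R=np.array(s['ee_rot']);print(R.T@(np.array([.461,-.433,.16])-s['tcp_pos']))"
```

```text
11.6 [ 0.4835 -0.2778  0.1591] yaw -174.0 M [-0.006  0.014 -0.027] F [-0.4  0.1  0.4] g 0.701 0.0 j6 -70.7
[ 0.0387452  -0.15195866 -0.00084483]
```

>>> drive_tool:
  steps: [0,0,0,0.0077,-0.0304,0,0.7,0,0,0,0.0077,-0.0304,0,0.7,0,0,0,0.0077,-0.0304,0,0.7,0,0,0,0.0077,-0.0304,0,0.7,0,0,0,0.0077,-0.0304,0,0.7,0,0,0,0,0,0,0.7,0,0,0,0,0,0,0.7,0,0,0,0,0,0,0.7]

```text
time_s: 12.27
tcp_pos: [0.4608, -0.4327, 0.1587]
ee_rot: [[-0.995, -0.102, -0.001], [-0.102, 0.995, 0.001], [0.001, 0.001, -1.0]]
wrist_force: [0.4, -0.2, 0.5]
gripper_width: 0.7
gripper_force: 0.0
```

```bash
python3 s.py; python3 - <<'E'
from h import *
w=r.capture("wrist");cv2.imwrite("pics/w4.png",w);g=cv2.cvtColor(w,6)
def proj(P):
    p=r.camera_params("wrist");E=np.array(p["extrinsics"]);K=p["camera_matrix"];c=E[:3,:3]@P+E[:3,3]
    t=np.arctan2(np.hypot(c[0],c[1]),c[2]);d=c[:2]/np.hypot(c[0],c[1]);return K[0,0]*t*d+K[:2,2]
q=proj(np.array([.461,-.433,.058]));print("expect",q)
x,y=q.astype(int);m=np.zeros_like(g);m[y-28:y+28,x-28:x+28]=(g[y-28:y+28,x-28:x+28]<60)
for c in cv2.findContours(m,0,2)[0]:
    if cv2.contourArea(c)>60:
        e=cv2.minEnclosingCircle(c);print(e,cv2.boundingRect(c),plane("wrist",e[0],.056))
cv2.imwrite("pics/w4c.png",cv2.resize(w[100:300,200:440],(720,600),interpolation=2))
E
```

```text
12.27 [ 0.4608 -0.4327  0.1587] yaw -174.1 M [0.007 0.012 0.024] F [ 0.4 -0.2  0.5] g 0.700 0.0 j6 -55.6
expect [314.6843034  193.88703409]
((314.9146423339844, 193.3292694091797), 9.203413009643555) (307, 185, 17, 18) [ 0.46107091 -0.43278384  0.056     ]
```

View pics/w4c.png

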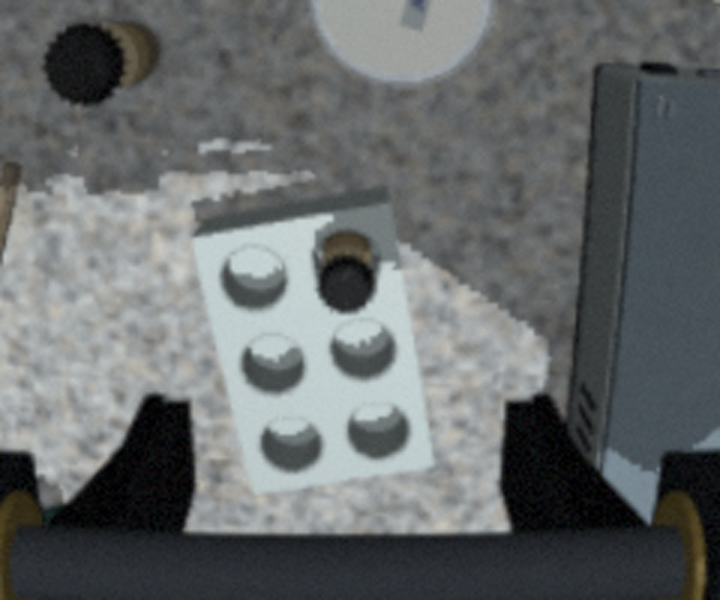

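The cap is at about (315,193), where I expected it, and the fingers straddle it with room. I'll descend and grip high on the vial.

>>> drive_tool:
  steps: [0,0,0,0,0,0.02,0.6,0,0,0,0,0,0.02,0.6,0,0,0,0,0,0.02,0.6,0,0,0,0,0,0.02,0.6,0,0,0,0,0,0.02,0.6,0,0,0,0,0,0.01,0.6,0,0,0,0,0,0.006,0.6,0,0,0,0,0,0,0.6]

```text
time_s: 12.98
tcp_pos: [0.4609, -0.4319, 0.0423]
ee_rot: [[-0.994, -0.105, -0.002], [-0.105, 0.994, 0.001], [0.002, 0.001, -1.0]]
wrist_force: [0.1, 0.5, -0.2]
gripper_width: 0.595
gripper_force: 0.0
```

>>> drive_tool:
  steps: [0,0,0,0,0,0,0,0,0,0,0,0,0,0,0,0,0,0,0,0,0,0,0,0,0,0,0,0,0,0,0,0,0,0,0,0,0,0,0,0,0,0,0,0,0,0,0,0,0,0,0,0,0,0,0,0]

```text
time_s: 13.65
tcp_pos: [0.4612, -0.433, 0.0435]
ee_rot: [[-0.995, -0.104, 0.0], [-0.104, 0.995, -0.0], [-0.0, -0.0, -1.0]]
wrist_force: [-0.5, 0.3, 1.6]
gripper_width: 0.194
gripper_force: 30.0
```

```bash
python3 s.py
```

```text
13.65 [ 0.4612 -0.433   0.0435] yaw -174.0 M [ 0.113 -0.001 -0.069] F [-0.5  0.3  1.6] g 0.194 30.0 j6 -55.5
```

>>> drive_tool:
  steps: [0,0,0,0,0,-0.006,0,0,0,0,0,0,-0.012,0,0,0,0,0,0,-0.02,0,0,0,0,0,0,-0.02,0,0,0,0,0,0,-0.02,0,0,0,0,0,0,-0.02,0,0,0,0,0,0,-0.0185,0,0,0,0,0,0,0,0,0,0,0,0,0,0,0]

```text
time_s: 14.4
tcp_pos: [0.4617, -0.4332, 0.1618]
ee_rot: [[-0.995, -0.104, 0.003], [-0.104, 0.995, -0.002], [-0.003, -0.002, -1.0]]
wrist_force: [-0.2, -0.2, -0.7]
gripper_width: 0.193
gripper_force: 30.0
```

```bash
python3 s.py;  python3 -c "
from h import *
s=r.sense();R=np.array(s['ee_rot']);print(R.T@(np.array([.4382,-.2817,.16])-s['tcp_pos']))"
```

```text
14.4 [ 0.4617 -0.4332  0.1618] yaw -174.0 M [-0.022  0.029  0.028] F [-0.2 -0.2 -0.7] g 0.193 30.0 j6 -55.5
[0.00764691 0.15314151 0.00145178]
```

>>> drive_tool:
  steps: [0,0,0,0.0011,0.0218,0,0,0,0,0,0.0011,0.0218,0,0,0,0,0,0.0011,0.0218,0,0,0,0,0,0.0011,0.0218,0,0,0,0,0,0.0011,0.0218,0,0,0,0,0,0.0011,0.0218,0,0,0,0,0,0.0011,0.0218,0,0,0,0,0,0,0,0,0,0,0,0,0,0,0,0]

```text
time_s: 15.15
tcp_pos: [0.437, -0.281, 0.1593]
ee_rot: [[-0.994, -0.106, -0.001], [-0.106, 0.994, 0.0], [0.001, 0.001, -1.0]]
wrist_force: [0.1, 0.4, -0.3]
gripper_width: 0.195
gripper_force: 30.0
```

>>> drive_tool:
  steps: [0,0,0,0,0,0,0,0,0,0,0,0,0,0]

```text
time_s: 15.32
tcp_pos: [0.4376, -0.2824, 0.1593]
ee_rot: [[-0.995, -0.103, -0.001], [-0.103, 0.995, 0.0], [0.001, 0.0, -1.0]]
wrist_force: [-0.0, -0.4, -0.1]
gripper_width: 0.196
gripper_force: 30.0
```

```bash
python3 s.py; python3 - <<'E'
from h import *
w=r.capture("wrist");cv2.imwrite("pics/w5.png",w)
def proj(P):
    p=r.camera_params("wrist");E=np.array(p["extrinsics"]);K=p["camera_matrix"];c=E[:3,:3]@P+E[:3,3]
    t=np.arctan2(np.hypot(c[0],c[1]),c[2]);d=c[:2]/np.hypot(c[0],c[1]);return (K[0,0]*t*d+K[:2,2]).round(1)
T=r.sense()["tcp_pos"]
print("port",proj(np.array([.4382,-.2817,.072])),"vial bottom",proj(T-[0,0,.0375]),"cap top",proj(T+[0,0,.0145]))
cv2.imwrite("pics/w5c.png",cv2.resize(w[110:290,210:420],(700,600),interpolation=2))
E
```

```text
15.32 [ 0.4376 -0.2824  0.1593] yaw -174.1 M [-0.024 -0.035  0.027] F [-0.  -0.4 -0.1] g 0.196 30.0 j6 -69.1
port [316.4 199.5] vial bottom [315.6 220.5] cap top [315.6 255.5]
```

View pics/w5c.png

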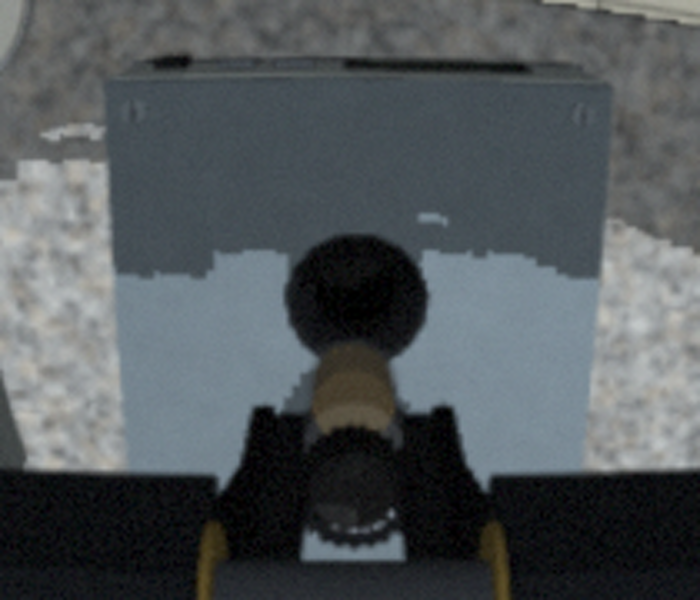

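The vial hangs upright: its bottom is at about crop (354,355) and the collar centre at crop (357,300). About 0.8 mm of correction is needed each way. I'll shift and come down to just above the mouth.

>>> drive_tool:
  steps: [0,0,0,-0.0008,0.0008,0.01,0,0,0,0,0,0,0.012,0,0,0,0,0,0,0.012,0,0,0,0,0,0,0.008,0,0,0,0,0,0,0.003,0,0,0,0,0,0,0,0,0,0,0,0,0,0,0,0,0,0,0,0,0,0,0,0,0,0,0,0,0]

```text
time_s: 16.12
tcp_pos: [0.4387, -0.2812, 0.1153]
ee_rot: [[-0.995, -0.104, 0.001], [-0.104, 0.995, -0.0], [-0.001, -0.001, -1.0]]
wrist_force: [0.1, -0.3, 0.0]
gripper_width: 0.197
gripper_force: 30.0
```

```bash
python3 s.py
```

```text
16.12 [ 0.4387 -0.2812  0.1153] yaw -174.0 M [-0.043  0.004 -0.02 ] F [ 0.1 -0.3  0. ] g 0.197 30.0 j6 -69.2
```

>>> drive_tool:
  steps: [0,0,0,0,0,0.002,0,0,0,0,0,0,0.002,0,0,0,0,0,0,0.002,0,0,0,0,0,0,0.002,0,0,0,0,0,0,0,0]

```text
time_s: 16.53
tcp_pos: [0.4379, -0.2808, 0.1061]
ee_rot: [[-0.995, -0.104, -0.001], [-0.104, 0.995, 0.0], [0.001, 0.001, -1.0]]
wrist_force: [1.5, 0.7, -0.4]
gripper_width: 0.2
gripper_force: 30.0
```

```bash
python3 s.py
```

```text
16.53 [ 0.4379 -0.2808  0.1061] yaw -174.0 M [-0.034 -0.016 -0.014] F [ 1.5  0.7 -0.4] g 0.200 30.0 j6 -69.2
```

>>> drive_tool:
  steps: [0,0,0,0,0,0.0015,0,0,0,0,0,0,0.0015,0,0,0,0,0,0,0.0015,0,0,0,0,0,0,0,0]

```text
time_s: 16.87
tcp_pos: [0.438, -0.2809, 0.1018]
ee_rot: [[-0.995, -0.104, -0.001], [-0.104, 0.995, 0.0], [0.001, 0.0, -1.0]]
wrist_force: [-0.0, -0.2, -0.3]
gripper_width: 0.194
gripper_force: 30.0
```

```bash
python3 s.py
```

```text
16.87 [ 0.438  -0.2809  0.1018] yaw -174.0 M [ 0.022 -0.009  0.082] F [-0.  -0.2 -0.3] g 0.194 30.0 j6 -69.2
```

>>> drive_tool:
  steps: [0,0,0,0,0,0.0015,0,0,0,0,0,0,0.0015,0,0,0,0,0,0,0.0015,0,0,0,0,0,0,0.001,0,0,0,0,0,0,0,0]

```text
time_s: 17.28
tcp_pos: [0.4381, -0.2809, 0.0964]
ee_rot: [[-0.995, -0.104, -0.001], [-0.104, 0.995, 0.0], [0.0, 0.0, -1.0]]
wrist_force: [-0.0, -0.2, -0.9]
gripper_width: 0.194
gripper_force: 30.0
```

```bash
python3 s.py
```

```text
17.28 [ 0.4381 -0.2809  0.0964] yaw -174.0 M [-0.056  0.013  0.034] F [-0.  -0.2 -0.9] g 0.194 30.0 j6 -69.2
```

>>> drive_tool:
  steps: [0,0,0,0,0,0.001,0,0,0,0,0,0,0.001,0,0,0,0,0,0,0,0]

```text
time_s: 17.53
tcp_pos: [0.4382, -0.281, 0.0945]
ee_rot: [[-0.995, -0.104, -0.0], [-0.104, 0.995, 0.0], [0.0, 0.0, -1.0]]
wrist_force: [1.2, 0.6, -0.6]
gripper_width: 0.193
gripper_force: 30.0
```

```bash
python3 s.py
```

```text
17.53 [ 0.4382 -0.281   0.0945] yaw -174.0 M [ 0.023 -0.009 -0.011] F [ 1.2  0.6 -0.6] g 0.193 30.0 j6 -69.2
```

>>> drive_tool:
  steps: [0,0,0,0,0,0.001,0,0,0,0,0,0,0,0]

```text
time_s: 17.7
tcp_pos: [0.4382, -0.281, 0.0935]
ee_rot: [[-0.995, -0.104, -0.0], [-0.104, 0.995, 0.0], [0.0, 0.0, -1.0]]
wrist_force: [0.1, -0.6, -0.2]
gripper_width: 0.191
gripper_force: 30.0
```

```bash
python3 s.py
```

```text
17.7 [ 0.4382 -0.281   0.0935] yaw -174.0 M [-0.01  -0.078 -0.002] F [ 0.1 -0.6 -0.2] g 0.191 30.0 j6 -69.2
```

Underside is at about 56 mm. I'll cross the wheel's top face in 0.5 mm steps.

>>> drive_tool:
  steps: [0,0,0,0,0,0.0007,0,0,0,0,0,0,0.0007,0,0,0,0,0,0,0,0]

```text
time_s: 17.95
tcp_pos: [0.4381, -0.281, 0.0921]
ee_rot: [[-0.995, -0.104, -0.0], [-0.104, 0.995, 0.0], [0.0, 0.0, -1.0]]
wrist_force: [0.5, 0.5, -0.6]
gripper_width: 0.194
gripper_force: 30.0
```

>>> drive_tool:
  steps: [0,0,0,0,0,0.0007,0,0,0,0,0,0,0,0]

```text
time_s: 18.12
tcp_pos: [0.4382, -0.281, 0.0914]
ee_rot: [[-0.995, -0.104, -0.0], [-0.104, 0.995, 0.0], [0.0, 0.0, -1.0]]
wrist_force: [-0.7, 0.7, -0.0]
gripper_width: 0.195
gripper_force: 30.0
```

>>> drive_tool:
  steps: [0,0,0,0,0,0.0007,0,0,0,0,0,0,0,0]

```text
time_s: 18.28
tcp_pos: [0.4382, -0.281, 0.0908]
ee_rot: [[-0.995, -0.104, -0.0], [-0.104, 0.995, 0.0], [0.0, 0.0, -1.0]]
wrist_force: [-0.3, 0.7, 0.2]
gripper_width: 0.195
gripper_force: 30.0
```

>>> drive_tool:
  steps: [0,0,0,0,0,0.0007,0,0,0,0,0,0,0,0]

```text
time_s: 18.45
tcp_pos: [0.4382, -0.281, 0.09]
ee_rot: [[-0.995, -0.104, -0.0], [-0.104, 0.995, 0.0], [0.0, 0.0, -1.0]]
wrist_force: [0.2, -0.1, -1.0]
gripper_width: 0.195
gripper_force: 30.0
```

```bash
python3 s.py
```

```text
18.45 [ 0.4382 -0.281   0.09  ] yaw -174.0 M [-0.014 -0.031  0.037] F [ 0.2 -0.1 -1. ] g 0.195 30.0 j6 -69.2
```

>>> drive_tool:
  steps: [0,0,0,0,0,0.0007,0,0,0,0,0,0,0.0007,0,0,0,0,0,0,0,0]

```text
time_s: 18.7
tcp_pos: [0.4381, -0.281, 0.0886]
ee_rot: [[-0.995, -0.104, -0.0], [-0.104, 0.995, 0.0], [0.0, 0.0, -1.0]]
wrist_force: [-1.2, 0.2, -0.3]
gripper_width: 0.193
gripper_force: 30.0
```

>>> drive_tool:
  steps: [0,0,0,0,0,0.0007,0,0,0,0,0,0,0.0007,0,0,0,0,0,0,0,0]

```text
time_s: 18.95
tcp_pos: [0.4382, -0.281, 0.0872]
ee_rot: [[-0.995, -0.104, -0.0], [-0.104, 0.995, 0.0], [0.0, 0.0, -1.0]]
wrist_force: [0.2, -0.3, -0.5]
gripper_width: 0.196
gripper_force: 30.0
```

>>> drive_tool:
  steps: [0,0,0,0,0,0.001,0,0,0,0,0,0,0.001,0,0,0,0,0,0,0,0]

```text
time_s: 19.2
tcp_pos: [0.4381, -0.281, 0.0851]
ee_rot: [[-0.995, -0.104, -0.0], [-0.104, 0.995, 0.0], [0.0, 0.0, -1.0]]
wrist_force: [-0.1, 0.1, 0.3]
gripper_width: 0.195
gripper_force: 30.0
```

>>> drive_tool:
  steps: [0,0,0,0,0,0.001,0,0,0,0,0,0,0.001,0,0,0,0,0,0,0,0]

```text
time_s: 19.45
tcp_pos: [0.4381, -0.281, 0.0831]
ee_rot: [[-0.995, -0.104, -0.0], [-0.104, 0.995, 0.0], [0.0, 0.0, -1.0]]
wrist_force: [0.1, 0.2, 0.2]
gripper_width: 0.192
gripper_force: 30.0
```

```bash
python3 s.py
```

```text
19.45 [ 0.4381 -0.281   0.0831] yaw -174.0 M [-0.082  0.026  0.052] F [0.1 0.2 0.2] g 0.192 30.0 j6 -69.2
```

In the slot, at about 46 mm. Now small steps until it touches the floor.

>>> drive_tool:
  steps: [0,0,0,0,0,0.0007,0,0,0,0,0,0,0.0007,0,0,0,0,0,0,0,0]

```text
time_s: 19.7
tcp_pos: [0.4382, -0.281, 0.0818]
ee_rot: [[-0.995, -0.104, -0.0], [-0.104, 0.995, 0.0], [0.0, 0.0, -1.0]]
wrist_force: [0.2, -0.6, -1.5]
gripper_width: 0.199
gripper_force: 30.0
```

>>> drive_tool:
  steps: [0,0,0,0,0,0.0006,0,0,0,0,0,0,0,0]

```text
time_s: 19.87
tcp_pos: [0.4382, -0.281, 0.0813]
ee_rot: [[-0.995, -0.104, -0.0], [-0.104, 0.995, 0.0], [0.0, 0.0, -1.0]]
wrist_force: [0.2, 0.2, -0.5]
gripper_width: 0.194
gripper_force: 30.0
```

>>> drive_tool:
  steps: [0,0,0,0,0,0.0006,0,0,0,0,0,0,0,0]

```text
time_s: 20.03
tcp_pos: [0.4382, -0.281, 0.0807]
ee_rot: [[-0.995, -0.104, -0.0], [-0.104, 0.995, 0.0], [0.0, 0.0, -1.0]]
wrist_force: [-0.5, 0.8, -0.4]
gripper_width: 0.192
gripper_force: 30.0
```

>>> drive_tool:
  steps: [0,0,0,0,0,0.0005,0,0,0,0,0,0,0,0]

```text
time_s: 20.2
tcp_pos: [0.4382, -0.281, 0.0802]
ee_rot: [[-0.995, -0.104, -0.0], [-0.104, 0.995, 0.0], [0.0, 0.0, -1.0]]
wrist_force: [-0.1, 0.3, 0.6]
gripper_width: 0.192
gripper_force: 30.0
```

>>> drive_tool:
  steps: [0,0,0,0,0,0.0004,0,0,0,0,0,0,0,0]

```text
time_s: 20.37
tcp_pos: [0.4382, -0.281, 0.0798]
ee_rot: [[-0.995, -0.104, -0.0], [-0.104, 0.995, 0.0], [0.0, 0.0, -1.0]]
wrist_force: [-0.2, -0.2, 0.6]
gripper_width: 0.195
gripper_force: 30.0
```

>>> drive_tool:
  steps: [0,0,0,0,0,0.0004,0,0,0,0,0,0,0,0]

```text
time_s: 20.53
tcp_pos: [0.4383, -0.2811, 0.0795]
ee_rot: [[-0.995, -0.104, 0.0], [-0.104, 0.995, -0.0], [-0.0, -0.0, -1.0]]
wrist_force: [0.1, -0.7, 0.2]
gripper_width: 0.191
gripper_force: 30.0
```

>>> drive_tool:
  steps: [0,0,0,0,0,0.0004,0,0,0,0,0,0,0,0]

```text
time_s: 20.7
tcp_pos: [0.4385, -0.2811, 0.0794]
ee_rot: [[-0.995, -0.104, 0.0], [-0.104, 0.995, -0.0], [-0.0, -0.0, -1.0]]
wrist_force: [0.1, 0.2, 2.3]
gripper_width: 0.199
gripper_force: 30.0
```

>>> drive_tool:
  steps: [0,0,0,0,0,0.0004,0,0,0,0,0,0,0,0]

```text
time_s: 20.87
tcp_pos: [0.4387, -0.2812, 0.0794]
ee_rot: [[-0.995, -0.105, 0.001], [-0.105, 0.995, -0.001], [-0.001, -0.001, -1.0]]
wrist_force: [0.6, 1.0, 4.7]
gripper_width: 0.191
gripper_force: 30.0
```

```bash
python3 s.py
```

```text
20.87 [ 0.4387 -0.2812  0.0794] yaw -174.0 M [ 0.256  0.226 -0.058] F [0.6 1.  4.7] g 0.191 30.0 j6 -69.2
```

Floor contact is at the expected height (TCP 79.4 mm, 4.7 N). I'll release moderately and rise.

>>> drive_tool:
  steps: [0,0,0,0,0,-0.0002,0,0,0,0,0,0,0,0.25,0,0,0,0,0,0,0.3,0,0,0,0,0,0,0.4,0,0,0,0,0,0,0.5,0,0,0,0,0,0,0.5,0,0,0,0,0,0,0.5]

```text
time_s: 21.45
tcp_pos: [0.4381, -0.2809, 0.0786]
ee_rot: [[-0.995, -0.104, -0.0], [-0.104, 0.995, 0.0], [0.0, 0.0, -1.0]]
wrist_force: [0.5, 0.5, -0.8]
gripper_width: 0.473
gripper_force: 0.0
```

>>> drive_tool:
  steps: [0,0,0,0,0,-0.01,0.5,0,0,0,0,0,-0.02,0.5,0,0,0,0,0,-0.02,0.5,0,0,0,0,0,-0.02,0.5,0,0,0,0,0,-0.02,0.5,0,0,0,0,0,0,0.5,0,0,0,0,0,0,0.5,0,0,0,0,0,0,0.5]

```text
time_s: 22.12
tcp_pos: [0.4378, -0.2807, 0.1687]
ee_rot: [[-0.995, -0.104, -0.0], [-0.104, 0.995, 0.001], [0.0, 0.001, -1.0]]
wrist_force: [-0.8, 0.5, 0.2]
gripper_width: 0.499
gripper_force: 0.0
```

```bash
python3 s.py; python3 - <<'E'
from h import *
w=r.capture("wrist");cv2.imwrite("pics/w6.png",w);g=cv2.cvtColor(w,6)
def proj(P):
    p=r.camera_params("wrist");E=np.array(p["extrinsics"]);K=p["camera_matrix"];c=E[:3,:3]@P+E[:3,3]
    t=np.arctan2(np.hypot(c[0],c[1]),c[2]);d=c[:2]/np.hypot(c[0],c[1]);return (K[0,0]*t*d+K[:2,2]).round(1)
for z in(.094,.106):print(z,proj(np.array([.4384,-.2812,z])))
q=proj(np.array([.4384,-.2812,.094])).astype(int)
print(cv2.resize(g[q[1]-32:q[1]+32,q[0]-24:q[0]+24],(24,32),interpolation=cv2.INTER_AREA))
E
```

```text
22.12 [ 0.4378 -0.2807  0.1687] yaw -174.0 M [ 0.053 -0.018  0.018] F [-0.8  0.5  0.2] g 0.499 0.0 j6 -69.2
0.094 [314.8 204.7]
0.106 [314.8 209.7]
[[ 78  82  98  99  97  82  79  81  79  82 100  95  78  78  79  79  78  79
   79  77  77  79  77  78]
 [ 77  75  77  76  77  79  77  78  79  76  77  77  78  77  77  78  77  77
   78  77  78  79  76  77]
 [ 77  77  77  77  77  78  78  78  73  67  52  51  48  48  52  67  73  78
   79  77  77  78  77  78]
 [ 80  78  75  77  78  78  74  61  43  24  17  13  17  17  18  20  37  54
   71  77  78  77  79  77]
 [126 122  91  76  77  71  40  24  14   9   6  11  12  15  10  11  10  17
   34  65  78  79  78  78]
 [132 132 110  79  70  41  16   8   7   9  19  23  22  26  16  11   7   8
   14  33  66  79  78  79]
 [132 132 111  73  41  18  13  11  15  26  43  53  57  57  44  30  17   8
   12  12  35  70  79  81]
 [133 131 110  49  27  19  13  14  26  49  59  64  65  62  62  54  37  13
    7  11  15  40  75  84]
 [132 131 107  37  23  17  11  12  36  58  64  65  64  67  67  64  46  23
    6   9  13  34 102 121]
 [133 131  97  30  20  11  10   6  43  65  
[... 1580 characters left out ...]
32 130  95  78  78  75  78  73  63  53  46  46  47  50  68  77  80
  111 134 134 134 133 134]
 [131 130 118  88  79  79  71  56  33  20  12  13  15  11  15  18  41  63
  100 122 130 133 134 135]
 [132 127  82  79  78  69  37  15  11   5   8   2  11   6   8  15  13  16
   42  77 117 134 135 135]
 [132 117  80  76  69  37  12   8  10  10   5   8   4   6   8   6   9   8
   14  48 103 134 134 134]
 [130 102  79  71  35  13   7   6   8   7   7   8   9  11  12   8   8   5
   12  14  61 130 133 134]
 [133 119  98  61  11  11   6   7   5   4   9   5  10   3   6   9   9   8
    7   6  34 111 133 135]
 [131 105  83  40  10   9  10   6  10  12  13   6  19   8  13  15   5   6
    5   6  17  87 134 136]]
```

The cap sits in the collar where a vial that is home should be: image about (315,205), as predicted for a top at 94 mm. Handing in.

```bash
python3 -c "
from station import r
print(r.finish_job())"
```

```text
the job is handed in; nothing more can be done
None
```

The vial stands upright on the slot floor in the port, with the wheel at a click stop and the arm clear of it. I handed the job in at about 22 s of the 67 s allowed; the hand-in returned no verdict.

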